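# Gauge a strap ferrule and sort it

### The job

Take the gold ferrule that stands on the yellow test pad and try it on the gauge pin: lower it over the pin until it sits fully home on the shoulder, or until the pin stops it. Then lift it off and stand it upright in the blue bin if it went fully home, or in the red bin if the pin would not go through it. Leave the other gold ferrule where it stands.

Things in the scene. Friction and masses are not known exactly. Their poses are not given: they have to be found in the camera images.
- ferrule_1_c (a point): First ferrule: a gold metal ferrule (short open tube, standing), 46 mm outside diameter, 40 mm high, about 0.1 kg. Its through bore is either 34 mm (wide) or 18 mm (narrow): one ferrule has the wide, the other the narrow bore; outside they are alike. This point is at its centre, half-way up; z is its axis, yaw means nothing. Stands on the yellow test pad or on the black mat.
- ferrule_2_c (a point): Second ferrule: a gold metal ferrule (short open tube, standing), 46 mm outside diameter, 40 mm high, about 0.1 kg. Its through bore is either 34 mm (wide) or 18 mm (narrow): one ferrule has the wide, the other the narrow bore; outside they are alike. This point is at its centre, half-way up; z is its axis, yaw means nothing. Stands on the yellow test pad or on the black mat.
- test_pad: Yellow round pad, 90 mm across, 4 mm thick, fixed; the ferrule to be tested stands at its middle. Origin at the centre of its underside, on the table. The other ferrule stands on a like black pad more than 300 mm away.
- gauge_seat (a point): Fixed gauge: dark base 80 mm across, 12 mm high; on it a boss 42 mm across, its flat top (the shoulder) 35 mm above the table; then a steel pin, 24 mm thick for 23 mm, tapering over 18 mm to a 6 mm tip. This point: centre of the shoulder, z up along the pin. Ferrule centre above it: 20 mm when home, about 49 mm if the taper stops it (narrow bore).
- bin_blue_in (a point): Blue open bin, fixed, outside 150 x 150 mm and 25 mm high, walls and floor 4 to 5 mm thick; for ferrules that fit. This point is the centre of its inner floor; z up, x and y along its sides.
- bin_red_in (a point): Red open bin, fixed, outside 150 x 150 mm and 25 mm high, walls and floor 4 to 5 mm thick; for ferrules that do not fit. This point is the centre of its inner floor; z up, x and y along its sides.
Mind the look-alikes: they are no part of the job. There is more than one size of the test_pad; the job needs the smaller. Leave any purple look-alike of the part that bears ferrule_1_c alone.

How it is judged:
On the way:
1. the ferrule is tried on the pin: the wide one is home on the shoulder (axis within 9 mm, height within 6 mm), or the narrow one touches and is stopped by the taper (axis within 12 mm) (((horizontal distance between ferrule_1_c and gauge_seat below 0.009 m and z of ferrule_1_c in the frame of gauge_seat between 0.012 and 0.026 m and angle between ferrule_1_c's own z axis and vertical below 0.25 rad) or (horizontal distance between ferrule_2_c and gauge_seat below 0.012 m and z of ferrule_2_c in the frame of gauge_seat between 0.03 and 0.068 m and angle between ferrule_2_c's own z axis and vertical below 0.25 rad and contact force between ferrule_2 and gauge above 0.3 N))), for 0.1 s.
At the end, for the whole second after the job is handed in: The ferrule that stood on the test pad stands upright (within 11 degrees), released and at rest on the floor of the right bin, anywhere in it: the wide-bored one in the blue bin, the narrow-bored one in the red bin; the other ferrule is still within 30 mm of where it began, away from the test pad (((x of ferrule_1_c in the frame of bin_blue_in between -0.06 and 0.06 m and y of ferrule_1_c in the frame of bin_blue_in between -0.06 and 0.06 m and z of ferrule_1_c in the frame of bin_blue_in between 0.01 and 0.03 m and angle between ferrule_1_c's own z axis and vertical below 0.2 rad and linear speed of ferrule_1 below 0.03 m/s and angular speed of ferrule_1 below 0.3 rad/s and distance of ferrule_2_c from where it was at the start of the episode below 0.03 m and horizontal distance between ferrule_2_c and test_pad above 0.1 m) or (x of ferrule_2_c in the frame of bin_red_in between -0.06 and 0.06 m and y of ferrule_2_c in the frame of bin_red_in between -0.06 and 0.06 m and z of ferrule_2_c in the frame of bin_red_in between 0.01 and 0.03 m and angle between ferrule_2_c's own z axis and vertical below 0.2 rad and linear speed of ferrule_2 below 0.03 m/s and angular speed of ferrule_2 below 0.3 rad/s and distance of ferrule_1_c from where it was at the start of the episode below 0.03 m and horizontal distance between ferrule_1_c and test_pad above 0.1 m))); the robot touches nothing.
It also fails if it takes over 42 s, if anything falls off the work surface, if the arm or the gripper's body presses on something with over 40 N, if the wrist force passes 120 N, or if a joint passes its speed limit or range.

### The arm

A 7-joint arm with a two-finger parallel gripper is mounted at the origin on the work surface. World frame = base frame: x ahead of the robot, y to its left, z up, the work surface at z = 0. Lengths are in m, angles in rad, forces in N, time in s.
With the tool pointing down it reaches from about 0.4 to 0.85 m from the base axis. Payload 10.4 kg.
Tool frame: the origin (TCP) lies midway between the tips of the shut fingers; the grasp point (between the pads) lies 19 mm behind it (manip.tcp_to_grasp is the distance from the TCP to the grasp point, in m); x points along the fingers, y is the direction in which the jaws open and shut, and the axes are right-handed (so a half turn about x gives the same grasp; the last joint's range is limited). The gripper opens to 85 mm and grips with 20 to 120 N. Pads are 22 mm wide; open, the fingers measure 114 mm over their backs; the gripper's body (76 mm by 85 mm) begins 54 mm behind the grasp point. The pads swing forward as they close: fully open they stand 13 mm farther back than shut.
Start: joints at [-1.178, 0.332, -0.065, 1.46, 0.022, 1.35, -0.088], TCP at [0.252, 0.572, 0.199] pointing down, gripper open.
Joint ranges: [-2.6, 2.6], [-0.5, 2.12], [-1.47, 1.34], [0.16, 2.42], [-1.27, 4.41], [0.06, 2.06], [-2.6, 2.6]. Speed limits (rad/s): [2.22, 2.22, 2.79, 2.79, 3.14, 3.14, 3.14].

### API

Orientations are given as a unit quaternion [x, y, z, w].
In Python, from workcell import monitor, viewer, manip gives the robot as it stands. The module is installed in compiled form; this text tells all that it offers.
- The arm moves only by the tool send_rows, never from a script. Its arguments are lists of equal length, an entry for each row: "grip": the closure in counts, from 0 (fully open) to 255 (shut); "offset": the shift along the tool's x, y, z in mm, a list of three; "twist": the turn about the tool's x in degrees. In form: {"grip": [grip, ...], "offset": [[tx, ty, tz], ...], "twist": [twist, ...]}. A call has exactly 5 rows; each row is the pose to reach, as a shift and turn from the pose commanded when the call began, along the tool's axes at that moment; what a row does not reach only later rows make up. A row lasts 1/12 s, in which the tool goes at most 41.7 mm and 7.16 degrees, less where a joint would pass 70% of its speed; a pose out of reach is approached as far as the arm can. A call with a gripper value outside its range is refused whole. The fingers move at their own pace and stop on an object; "newtons" is the grip in N (left out, the last holds). Time passes only in rows, so rows that repeat a pose let the fingers close, or fill a call up. It gives the time, the measured TCP pose, the force and the opening at its end, in the units of the state.
- monitor.get_obs(): the state, without advancing time (a new reading comes with each control period).
- viewer.camera(name): name is "scene" or "top" or "wrist"; returns (picture, depth): 480x640x3 uint8, blue, green, red; 480x640 float32, m along the optical axis (not along the pixel's ray), 0 where there is no reading.
- viewer.camera_model(name): a dict with "camera_matrix" (3x3 intrinsics, pixels), "R" (3x3) and "t" (3): a world point X has camera coordinates R X + t; the wrist camera has in their place "mount" (4x4, takes a point from camera to tool coordinates, whose origin is the TCP and whose axes are the tool frame's). Camera axes: x right, y down, z forward; pixel columns grow to the right and rows downward; lengths in m; the calibration is good to about 2 mm. The wrist camera is an equidistant fisheye: a pixel r from the principal point sees the ray r / f radians off the axis. A picture is of the moment at which its call begins: read the wrist's pose just before it. camera_model takes no time and is no camera call.
- manip.hand_in(): hands the job in, once; it reports no verdict.
Trained networks look in the newest picture that a camera, given by its name, has taken for a name from the list of things; names that differ only in an ending like _2 or _b are one class to them, and where a whole thing is asked for, a point or a joint stands for the part that bears it (a point fixed in the world has none). Each returns a list of dicts, best first, with "score" (0 to 1); they miss things now and then, are a little off and sometimes report something else, mostly with a low value. They report only what shows in the picture. A call takes as long as a camera call. They do not tell look-alikes from the thing itself.
- viewer.recognise(target, camera): "box" ([left, top, width, height] in pixels, round what is visible of it).
- viewer.regions_of(target, camera): "region" (480x640 bool, what is visible of it) and "box" ([left, top, width, height] in pixels, round what is visible of it).
- viewer.spot_point(target, camera): "position" ([column, row] in pixels: a listed point, or the origin of a listed thing).
The state is a dict: "clock": time; "joint_pos": joint angles; "joint_velocities": joint speeds; "tau": joint torques, N m; "position": TCP position; "ee_rot": TCP orientation; "ft_force": force on the tool from outside, world axes, zero at the start; "torque": the same for the moment, N m; "grip_width": opening from 0.0 (shut) to 1.0 (fully open).
Only numpy, scipy, OpenCV 4.12 (cv2) and the standard library are available. Lean on these libraries where they do the work, as an engineer would, in place of code of your own. Each camera call takes 0.05 s, during which the arm holds its last target.

## Working session

There is one attempt and no reset: what is moved stays moved. The work goes in short steps, Python scripts to look and compute and a tool call to move; the robot and the scene stay as the last step left them, time stands still between calls to the robot, and variables do not carry over. Pictures are saved under pics/ and viewed, and the job is handed in when it is done.

Besides the shell and the picture viewer there is one more tool, called by a JSON object that holds its "name" and its "arguments". send_rows: Moves the arm, as the interface text tells. Its arguments: {"type":"object","properties":{"grip":{"type":"array","items":{"type":"number"}},"offset":{"type":"array","items":{"type":"array","items":{"type":"number"}}},"twist":{"type":"array","items":{"type":"number"}},"newtons":{"type":"number"}},"required":["grip","offset","twist"]}

```bash
mkdir -p pics; ls; python3 - <<'E'
from workcell import monitor, viewer, manip
import cv2,numpy as np
o=monitor.get_obs()
for k,v in o.items(): print(k,np.round(v,4))
print(manip.tcp_to_grasp)
for n in ("scene","top"):
    p,d=viewer.camera(n); cv2.imwrite(f"pics/{n}0.png",p); np.save(f"pics/{n}0d.npy",d)
    print(n,viewer.camera_model(n))
    for t in ("ferrule_1_c","test_pad","gauge_seat","bin_blue_in","bin_red_in"):
        print(t,[(np.round(r['position'],1).tolist(),round(r['score'],2)) for r in viewer.spot_point(t,n)])
print(viewer.camera_model("wrist"))
E
```

```text
pics
clock 0.0
joint_pos [-1.1776  0.3329 -0.0648  1.461   0.0216  1.3499 -0.0885]
joint_velocities [ 0.0015 -0.0001 -0.0003  0.002   0.0004  0.0003 -0.0005]
tau [-1.00000e-04 -6.25455e+01  4.90000e-02 -3.91596e+01  1.62000e-02
  9.90000e-03 -0.00000e+00]
position [0.2522 0.5714 0.1983]
ee_rot [ 0.1454  0.692  -0.1464  0.6918]
ft_force [0.1863 0.1477 0.1712]
torque [ 0.0225 -0.0607 -0.026 ]
grip_width 0.9998
0.0187
scene {'camera_matrix': array([[558.23899815,   0.        , 327.71266191],
       [  0.        , 558.23899815, 247.28582515],
       [  0.        ,   0.        ,   1.        ]]), 'R': array([[ 0.81002573,  0.58638339, -0.00358389],
       [ 0.33343192, -0.46561076, -0.81977422],
       [-0.48237068,  0.66284323, -0.57267563]]), 't': array([-0.4062126 , -0.10845225,  1.10000494])}
ferrule_1_c [([297.4, 223.7], 0.85), ([366.0, 209.3], 0.64)]
test_pad [([316.7, 190.3], 0.69), ([366.3, 218.5], 0.57)]
gauge_seat [([312.3, 277.5], 0.81)]
bin_blue_in [([456.7, 248.4], 0.77)]
bin_red_in [([306.8, 419.7], 0.85), ([369.0, 218.7], 0.54)]
top {'camera_matrix': array([[587.64400802,   
[... 384 characters left out ...]
.1], 0.86)]
test_pad [([217.7, 263.8], 0.9), ([191.3, 351.3], 0.8)]
gauge_seat [([341.5, 247.1], 0.95)]
bin_blue_in [([217.5, 174.6], 0.81)]
bin_red_in [([448.4, 171.0], 0.87)]
{'camera_matrix': array([[371.64829954,   0.        , 320.85584869],
       [  0.        , 371.64829954, 234.01952776],
       [  0.        ,   0.        ,   1.        ]]), 'mount': array([[ 7.63940504e-04, -2.86549498e-01,  9.58065134e-01,
        -1.74004659e-01],
       [ 9.99999067e-01, -8.65798321e-04, -1.05633096e-03,
        -9.80963011e-04],
       [ 1.13218229e-03,  9.58065048e-01,  2.86548569e-01,
        -7.27177285e-02],
       [ 0.00000000e+00,  0.00000000e+00,  0.00000000e+00,
         1.00000000e+00]])}
```

View pics/scene0.png

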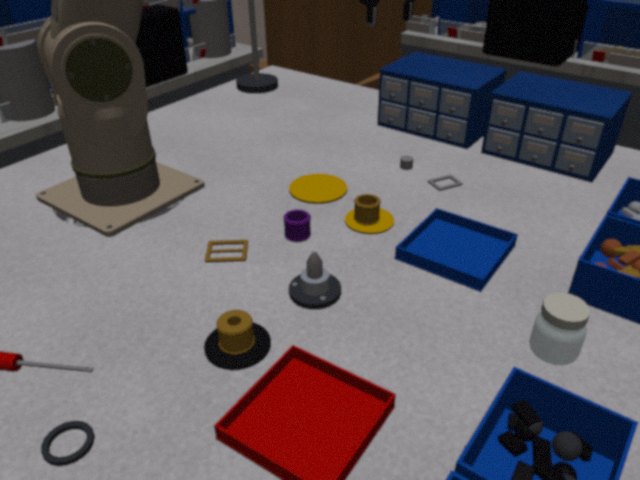

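View pics/top0.png

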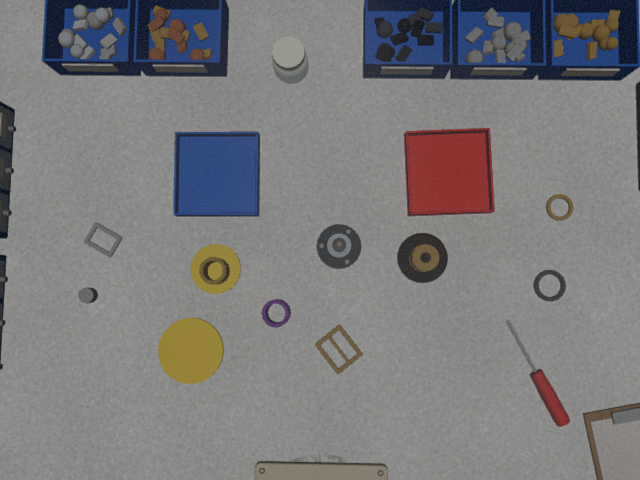

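The scene view shows the gold ferrule on the small yellow pad at (367,210), the purple look-alike at (297,225), the gauge at (315,280) and the other ferrule on black at (236,332). In the top view the target is at (215,270) and yellow shows through its bore, so it is probably the wide one. The gauge is at (340,246), blue bin (217,174) and red bin (449,171).

```bash
cat > h.py <<'E'
import numpy as np,cv2
from workcell import viewer
def tri(cams,pix):
    A=[];b=[]
    for c,p in zip(cams,pix):
        m=viewer.camera_model(c);K=m['camera_matrix'];P=K@np.c_[m['R'],m['t']]
        for i in (0,1):
            r=p[i]*P[2]-P[i];A.append(r[:3]);b.append(-r[3])
    x,res,_,_=np.linalg.lstsq(np.array(A),np.array(b),rcond=None);return x
def cloud(c,d):
    m=viewer.camera_model(c);K=m['camera_matrix']
    v,u=np.mgrid[:480,:640]
    X=np.stack([(u-K[0,2])/K[0,0]*d,(v-K[1,2])/K[1,1]*d,d],-1)
    return (X-m['t'])@m['R']
E
python3 - <<'E'
from h import *
for n,s,t in (("ferrule",(366.0,209.3),(214.8,270.1)),("gauge",(312.3,277.5),(341.5,247.1)),("blue",(456.7,248.4),(217.5,174.6))):
    print(n,np.round(tri(("scene","top"),(s,t)),4))
for cam in ("top","scene"):
    d=np.load(f"pics/{cam}0d.npy");W=cloud(cam,d);im=cv2.imread(f"pics/{cam}0.png")
    ok=d>0
    near=lambda c,r:ok&(np.hypot(W[...,0]-c[0],W[...,1]-c[1])<r)
    table=W[near((.4,0.1),.06)];print(cam,'table',np.median(table[:,2]))
    F=tri(("scene","top"),((366.0,209.3),(214.8,270.1)))[:2];G=tri(("scene","top"),((312.3,277.5),(341.5,247.1)))[:2]
    for n,c,r in(("ferr",F,.06),("gauge",G,.06)):
        m=near(c,r)
        P=W[m]
        for lo,hi in ((0.001,.008),(.008,.016),(.03,.038),(.038,.05),(.05,.08)):
            q=P[(P[:,2]>lo)&(P[:,2]<hi)]
            if len(q)>4:
                (x,y),rr=cv2.minEnclosingCircle(q[:,:2].astype(np.float32)); print(n,lo,hi,len(q),'mean',q.mean(0).round(4),'circ',round(x,4),round(y,4),round(rr,4),'zmax',q[:,2].max().round(4))
    hsv=cv2.cvtColor(im,cv2.COLOR_BGR2HSV)
    for n,lo,hi in(("blue",(100,150,60),(125,255,255)),):
        m=(cv2.inRange(hsv,lo,hi)>0)&ok&(np.hypot(W[...,0]-.62,W[...,1]-.2)<.15)
        P=W[m];print(n,len(P),P[:,:2].min(0),P[:,:2].max(0),np.median(P,0))
E
python3 - <<'E'
import cv2
a=cv2.imread('pics/top0.png')[200:310,170:390]
cv2.imwrite('pics/crop0.png',cv2.resize(a,None,fx=3.6,fy=3.6,interpolation=cv2.INTER_CUBIC))
E
```

```text
ferrule [0.4467 0.1913 0.0234]
gauge [ 0.4913 -0.0295  0.0295]
blue [0.6212 0.1956 0.0065]
top table -7.066366956775771e-05
ferr 0.001 0.008 1700 mean [0.4486 0.1925 0.0036] circ 0.4467 0.1913 0.0601 zmax 0.008
ferr 0.008 0.016 62 mean [0.4465 0.19   0.0107] circ 0.448 0.1954 0.0425 zmax 0.0158
ferr 0.03 0.038 32 mean [0.445  0.1927 0.0346] circ 0.4436 0.1911 0.023 zmax 0.038
ferr 0.038 0.05 297 mean [0.4454 0.1918 0.0428] circ 0.4453 0.1916 0.0241 zmax 0.0491
gauge 0.001 0.008 522 mean [ 0.4903 -0.0315  0.0024] circ 0.4913 -0.0295 0.06 zmax 0.008
gauge 0.008 0.016 1062 mean [ 0.4913 -0.026   0.0118] circ 0.4923 -0.0258 0.0399 zmax 0.016
gauge 0.03 0.038 280 mean [ 0.4912 -0.0258  0.0346] circ 0.4922 -0.0259 0.021 zmax 0.0376
gauge 0.038 0.05 18 mean [ 0.4909 -0.0256  0.0399] circ 0.4928 -0.0262 0.0193 zmax 0.0489
gauge 0.05 0.08 156 mean [ 0.4916 -0.0257  0.0654] circ 0.4922 -0.0258 0.0119 zmax 0.079
blue 5301 [0.54411938 0.11919565] [0.69510881 0.26887422] [0.61742228 0.20289901 0.00374485]
scene table 0.000409029047741548
ferr 0.001 0.008 739 mean [0.4608 0.1844 0.0036] circ 0.4463 0.1913 0.0596 zmax 0.0079
ferr 0.008 0.016 97 mean [0.4566 0.1766 0.0118] circ 0.452 0.187 0.0227 zmax 0.0159
ferr 0.03 0.038 171 mean [0.4506 0.1876 0.0341] circ 0.4492 0.1888 0.0235 zmax 0.038
ferr 0.038 0.05 225 mean [0.4497 0.1894 0.0422] circ 0.4494 0.1906 0.0242 zmax 0.0458
gauge 0.001 0.008 321 mean [ 0.5031 -0.0493  0.0032] circ 0.4911 -0.0302 0.0598 zmax 0.008
gauge 0.008 0.016 902 mean [ 0.5036 -0.0361  0.0117] circ 0.4962 -0.0264 0.0408 zmax 0.016
gauge 0.03 0.038 291 mean [ 0.5004 -0.0324  0.0344] circ 0.495 -0.0258 0.0229 zmax 0.0379
gauge 0.038 0.05 112 mean [ 0.5008 -0.0318  0.0442] circ 0.4966 -0.0271 0.0122 zmax 0.0499
gauge 0.05 0.08 245 mean [ 0.4989 -0.0304  0.0623] circ 0.4964 -0.0269 0.0125 zmax 0.0766
blue 4281 [0.54871485 0.11782722] [0.69831523 0.27183317] [0.62309006 0.2016577  0.00398   ]
```

View pics/crop0.png

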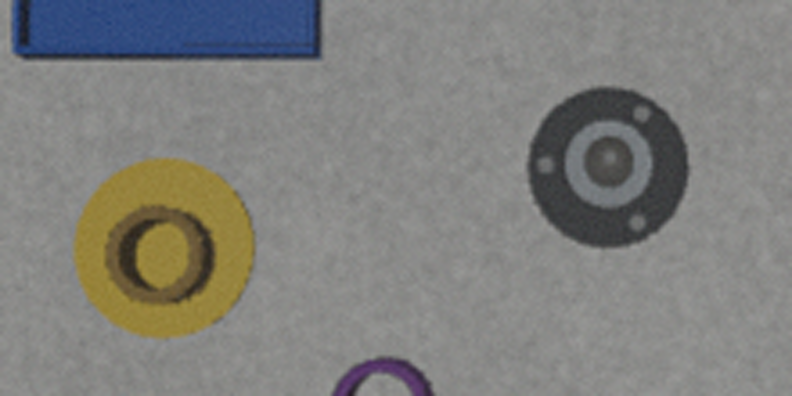

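The target ferrule has a wide bore. The two views agree within about 3 mm: ferrule (0.447, 0.191), gauge (0.494, -0.026), blue bin (0.621, 0.195). Next I'll work out the tool axes and the approach.

```bash
cat >> h.py <<'E'
from scipy.spatial.transform import Rotation as Ro
from workcell import monitor
def off(target,o=None):
    o=o or monitor.get_obs();R=Ro.from_quat(o['ee_rot']).as_matrix()
    return np.round(1000*R.T@(np.array(target)-o['position']),1)
def show():
    o=monitor.get_obs();print('t',round(o['clock'],2),'pos',np.round(o['position'],4),'w',round(o['grip_width'],3),'F',np.round(o['ft_force'],2),'q',np.round(o['joint_pos'],2));return o
E
python3 - <<'E'
from h import *
o=show();print(Ro.from_quat(o['ee_rot']).as_matrix().round(4))
print(off((0.447,0.191,0.16)))
E
```

```text
t 0.6 pos [0.2524 0.5718 0.1992] w 0.998 F [-0.93 -0.74 -0.87] q [-1.18  0.33 -0.06  1.46  0.02  1.35 -0.09]
[[ 0.000e+00  4.039e-01  9.148e-01]
 [ 2.000e-04  9.148e-01 -4.039e-01]
 [-1.000e+00  2.000e-04 -0.000e+00]]
[  39.1 -269.8  331.8]
```

{"name": "send_rows", "arguments": {"grip": [0,0,0,0,0], "offset": [[0,-25,30],[0,-50,60],[0,-75,90],[0,-100,120],[0,-125,150]], "twist": [0,0,0,0,0], "newtons": 30}}

```text
clock: 1.02
position: [0.3397, 0.3951, 0.1992]
ee_rot: [0.146, 0.692, -0.146, 0.692]
ft_force: [0.6, 0.2, -0.3]
grip_width: 1.0
```

{"name": "send_rows", "arguments": {"grip": [0,0,0,0,0], "offset": [[4,-25,30],[8,-50,60],[12,-75,90],[16,-100,120],[20,-120,145]], "twist": [0,0,0,0,0]}}

```text
clock: 1.43
position: [0.4243, 0.2256, 0.1793]
ee_rot: [0.147, 0.692, -0.146, 0.692]
ft_force: [0.0, 1.1, -0.3]
grip_width: 1.0
```

```bash
python3 - <<'E'
from h import *
o=show();print(Ro.from_quat(o['ee_rot']).as_matrix().round(3))
print(off((0.447,0.191,0.16)))
E
```

```text
t 1.43 pos [0.4243 0.2256 0.1793] w 1.0 F [ 0.05  1.11 -0.32] q [-0.77  0.02  0.19  1.87 -0.    1.25  0.57]
[[ 0.001  0.405  0.914]
 [ 0.     0.914 -0.405]
 [-1.     0.001  0.   ]]
[ 19.3 -22.5  34.7]
```

{"name": "send_rows", "arguments": {"grip": [0,0,0,0,0], "offset": [[10,-10,15],[19,-22,34],[19,-22,34],[19,-22,34],[19,-22,34]], "twist": [0,0,0,0,0]}}

```text
clock: 1.85
position: [0.4453, 0.1954, 0.1604]
ee_rot: [0.146, 0.692, -0.146, 0.692]
ft_force: [0.1, -0.2, 0.5]
grip_width: 0.997
```

```bash
cat >> h.py <<'E'
def wrist_to_plane(o,px,z):
    m=viewer.camera_model('wrist');K=m['camera_matrix'];M=m['mount']
    dx,dy=px[0]-K[0,2],px[1]-K[1,2];r=np.hypot(dx,dy);th=r/K[0,0]
    c=np.array([np.sin(th)*dx/max(r,1e-9),np.sin(th)*dy/max(r,1e-9),np.cos(th)])
    R=Ro.from_quat(o['ee_rot']).as_matrix()
    C=R@M[:3,3]+o['position'];v=R@M[:3,:3]@c
    return C+v*(z-C[2])/v[2]
def proj(o,X):
    m=viewer.camera_model('wrist');K=m['camera_matrix'];M=m['mount']
    R=Ro.from_quat(o['ee_rot']).as_matrix()
    c=(np.linalg.inv(M)@np.r_[R.T@(np.array(X)-o['position']),1])[:3]
    th=np.arctan2(np.hypot(c[0],c[1]),c[2]);a=np.arctan2(c[1],c[0])
    return K[0,2]+K[0,0]*th*np.cos(a),K[1,2]+K[0,0]*th*np.sin(a)
E
python3 - <<'E'
from h import *
o=show()
p,d=viewer.camera('wrist')
cand=viewer.spot_point('ferrule_1_c','wrist')
for r in cand: print(r['position'],r['score'],wrist_to_plane(o,r['position'],.024))
for z in(.004,.044):
    for t in np.linspace(0,2*np.pi,40):
        for rr in (.023,.017):
            u=proj(o,(.447+rr*np.cos(t),.191+rr*np.sin(t),z)); cv2.circle(p,(int(round(u[0])),int(round(u[1]))),1,(0,255,0) if z>.01 else (255,0,255),-1)
cv2.imwrite('pics/w1.png',p)
E
```

```text
t 1.85 pos [0.4453 0.1954 0.1604] w 0.997 F [ 0.11 -0.19  0.46] q [-0.73  0.05  0.23  1.88 -0.01  1.21  0.66]
[178.8, 189.9] 0.9 [0.37476206 0.08725542 0.024     ]
[321.1, 211.4] 0.62 [0.44477189 0.19447987 0.024     ]
```

View pics/w1.png

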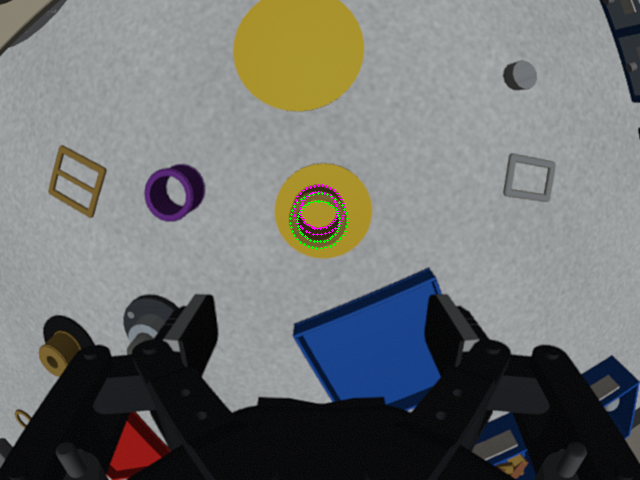

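```bash
python3 - <<'E'
from h import *
o=show()
p,d=viewer.camera('wrist');q=p.copy()
for X in((.447,.191),(.4448,.1945)):
  c=(0,255,0) if X[0]==.447 else (0,0,255)
  for t in np.linspace(0,2*np.pi,60):
    u=proj(o,(X[0]+.023*np.cos(t),X[1]+.023*np.sin(t),.044));q[int(round(u[1])),int(round(u[0]))]=c
a=np.hstack([p[150:270,260:380],q[150:270,260:380]])
cv2.imwrite('pics/w2.png',cv2.resize(a,None,fx=3.3,fy=3.3,interpolation=cv2.INTER_NEAREST))
E
```

```text
t 1.95 pos [0.4453 0.1958 0.1605] w 1.003 F [ 0.45  0.94 -0.23] q [-0.73  0.05  0.23  1.88 -0.01  1.21  0.66]
```

View pics/w2.png

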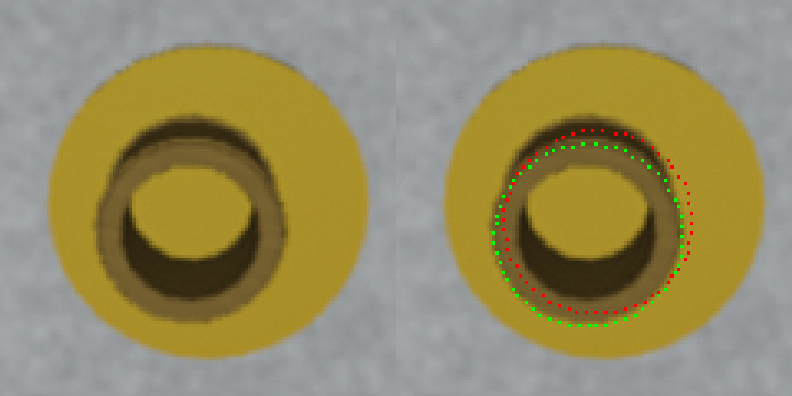

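The projected 46 mm circle at (0.447, 0.191, z 0.044) lies on the ferrule's rim in the wrist view, so three views agree. I'll descend.

{"name": "send_rows", "arguments": {"grip": [0,0,0,0,0], "offset": [[10,-3.5,3.5],[30,-3.5,3.5],[50,-3.5,3.5],[70,-3.5,3.5],[80,-3.5,3.5]], "twist": [0,0,0,0,0]}}

```text
clock: 2.42
position: [0.446, 0.1894, 0.0775]
ee_rot: [0.145, 0.693, -0.146, 0.691]
ft_force: [-0.5, 0.4, -0.7]
grip_width: 0.999
```

```bash
python3 - <<'E'
from h import *
o=show();print(off((.447,.191,.014)))
E
```

```text
t 2.42 pos [0.446  0.1894 0.0775] w 0.999 F [-0.5   0.37 -0.71] q [-0.72  0.13  0.24  1.98 -0.04  1.04  0.69]
[63.5  2.   0.3]
```

{"name": "send_rows", "arguments": {"grip": [0,0,0,0,0], "offset": [[15,1,0.5],[30,1.5,0.5],[45,1.5,0.5],[58,1.5,0.5],[63,1.5,0.5]], "twist": [0,0,0,0,0]}}

```text
clock: 2.83
position: [0.4475, 0.1908, 0.0154]
ee_rot: [0.145, 0.692, -0.146, 0.691]
ft_force: [-0.2, -0.8, -0.4]
grip_width: 1.003
```

{"name": "send_rows", "arguments": {"grip": [0,60,90,130,160], "offset": [[0,0,0],[0,0,0],[0,0,0],[0,0,0],[0,0,0]], "twist": [0,0,0,0,0], "newtons": 40}}

```text
clock: 3.25
position: [0.4489, 0.1915, 0.0178]
ee_rot: [0.146, 0.692, -0.146, 0.692]
ft_force: [0.1, 0.7, 0.1]
grip_width: 0.452
```

{"name": "send_rows", "arguments": {"grip": [160,170,180,180,180], "offset": [[0,0,0],[0,0,0],[0,0,0],[0,0,0],[0,0,0]], "twist": [0,0,0,0,0]}}

```text
clock: 3.67
position: [0.4484, 0.1912, 0.0171]
ee_rot: [0.146, 0.692, -0.146, 0.692]
ft_force: [0.1, 0.3, -0.1]
grip_width: 0.298
```

The opening reads 0.298, about 25 mm, and I expected about 0.54 on a 46 mm tube. I'll look before moving.

```bash
python3 - <<'E'
from h import *
o=show()
for n in('wrist','top','scene'):
    p,d=viewer.camera(n);cv2.imwrite(f'pics/{n}3.png',p)
    if n!='wrist':print(n,[(r['position'],r['score']) for r in viewer.spot_point('ferrule_1_c',n)])
E
python3 - <<'E'
import cv2,numpy as np
a=cv2.imread('pics/scene3.png')[130:310,260:440];b=cv2.imread('pics/wrist3.png')[150:330,230:410]
cv2.imwrite('pics/c3.png',cv2.resize(np.hstack([a,b]),None,fx=2.2,fy=2.2,interpolation=cv2.INTER_CUBIC))
E
```

```text
t 3.67 pos [0.4484 0.1912 0.0171] w 0.298 F [ 0.08  0.26 -0.14] q [-0.71  0.22  0.23  2.02 -0.07  0.9   0.71]
top [([278.0, 312.6], 0.62), ([215.0, 269.3], 0.56)]
scene [([296.4, 226.4], 0.9), ([366.2, 205.5], 0.83)]
```

View pics/c3.png

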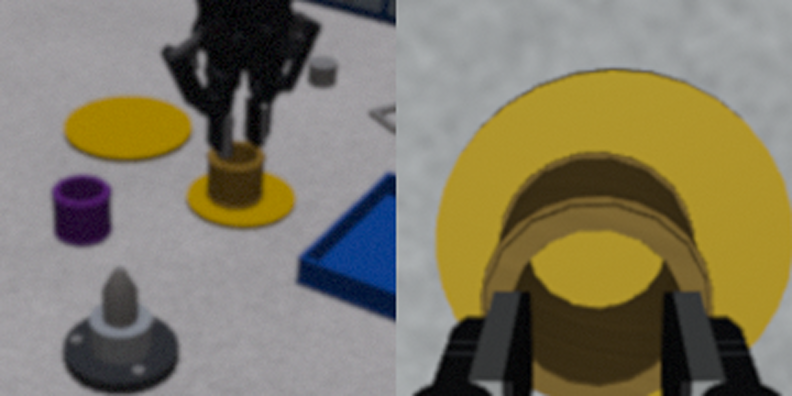

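View pics/wrist3.png

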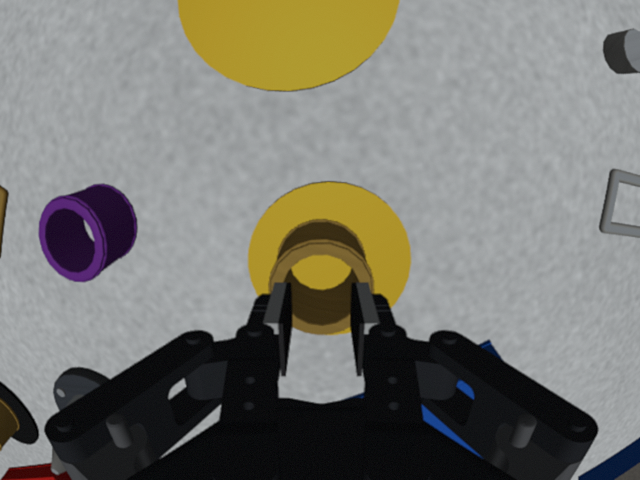

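The pads seem to be at or over the rim rather than around the ferrule. I'll compare the claimed TCP with the depth images.

```bash
python3 - <<'E'
from h import *
o=show()
p,d=viewer.camera('wrist');q=p.copy()
for z,c in((.004,(255,0,255)),(.044,(0,255,0))):
  for t in np.linspace(0,2*np.pi,80):
    u=proj(o,(.447+.023*np.cos(t),.191+.023*np.sin(t),z));cv2.circle(q,(int(round(u[0])),int(round(u[1]))),0,c,-1)
R=Ro.from_quat(o['ee_rot']).as_matrix()
for k,c in((0,(0,0,255)),(-.0187,(255,255,0))):
    u=proj(o,o['position']+R@np.array([k,0,0]));print(u);cv2.circle(q,(int(u[0]),int(u[1])),2,c,-1)
s,ds=viewer.camera('scene');t,dt=viewer.camera('top')
for n,im,dd in(('scene',s,ds),('top',t,dt)):
    W=cloud(n,dd);m=(dd>0)&(np.hypot(W[...,0]-.447,W[...,1]-.191)<.06)&(im.max(-1)<60)&(W[...,2]>.012)
    P=(W[m]-o['position'])@R
    print(n,len(P),'world zmin',np.sort(W[m][:,2])[:8].round(4))
    Q=P[P[:,0]>-.05]; print('tool y,z ranges',Q.min(0).round(3),Q.max(0).round(3))
    m2=(dd>0)&(np.hypot(W[...,0]-.447,W[...,1]-.191)<.04)
    zz=W[m2][:,2];print(np.histogram(zz,bins=np.arange(0,.12,.008)))
a=np.hstack([p[160:360,220:420],q[160:360,220:420]])
cv2.imwrite('pics/w4.png',cv2.resize(a,None,fx=2,fy=2,interpolation=cv2.INTER_NEAREST))
a=s[140:260,310:430];cv2.imwrite('pics/s4.png',cv2.resize(a,None,fx=5,fy=5,interpolation=cv2.INTER_CUBIC))
E
```

```text
t 3.92 pos [0.4484 0.1912 0.0171] w 0.296 F [ 0.48  0.1  -1.15] q [-0.71  0.22  0.23  2.02 -0.07  0.9   0.71]
(np.float64(323.21828513717986), np.float64(273.12307753589675))
(np.float64(323.42742355102956), np.float64(288.75412294846495))
scene 8291 world zmin [0.0128 0.013  0.0132 0.0141 0.0143 0.0143 0.0145 0.0145]
tool y,z ranges [-0.05  -0.027 -0.018] [0.004 0.023 0.024]
(array([465, 103,  94, 151, 132, 157,  46,  92, 105,  95,  94,  99, 157,
       115]), array([0.   , 0.008, 0.016, 0.024, 0.032, 0.04 , 0.048, 0.056, 0.064,
       0.072, 0.08 , 0.088, 0.096, 0.104, 0.112]))
top 1668 world zmin [0.0162 0.0168 0.0191 0.0201 0.0225 0.0235 0.0256 0.0316]
tool y,z ranges [-0.05  -0.024  0.006] [ 0.001 -0.012  0.017]
(array([434,  18,   9,   5,   7,  40,   4,   1,   2,   0,   1,   5,  10,
        20]), array([0.   , 0.008, 0.016, 0.024, 0.032, 0.04 , 0.048, 0.056, 0.064,
       0.072, 0.08 , 0.088, 0.096, 0.104, 0.112]))
```

View pics/w4.png

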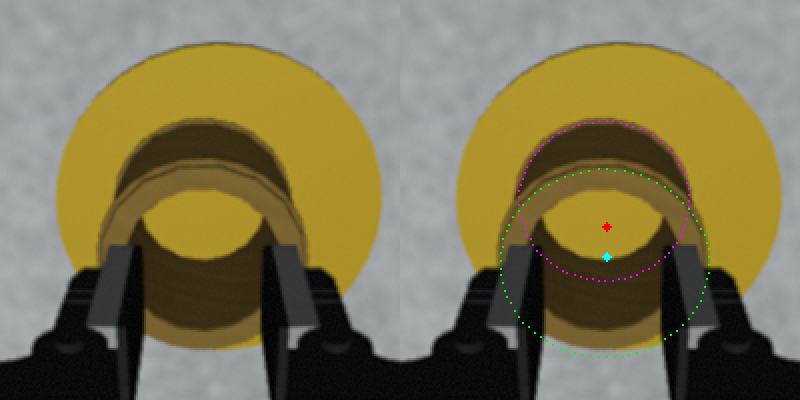

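View pics/s4.png

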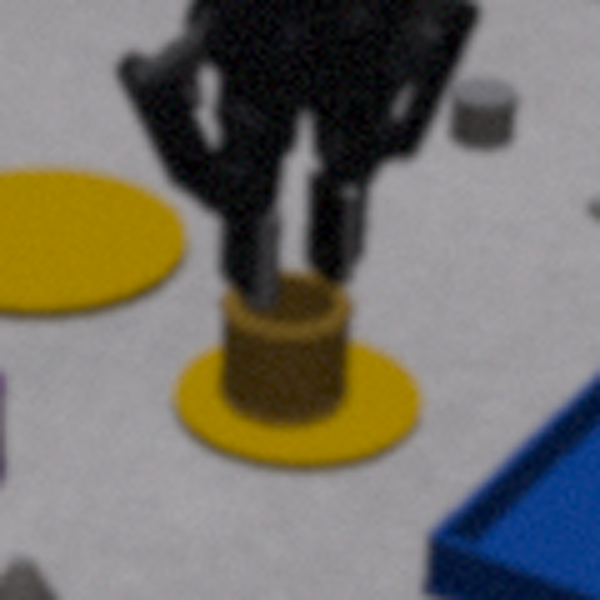

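```bash
cat >> h.py <<'E'
def wcloud(d):
    m=viewer.camera_model('wrist');K=m['camera_matrix'];M=m['mount']
    v,u=np.mgrid[:480,:640];dx=u-K[0,2];dy=v-K[1,2];r=np.hypot(dx,dy)+1e-9;th=r/K[0,0]
    X=np.stack([np.tan(th)*dx/r*d,np.tan(th)*dy/r*d,d],-1)
    return X@M[:3,:3].T+M[:3,3]
E
python3 - <<'E'
from h import *
o=show();R=Ro.from_quat(o['ee_rot']).as_matrix()
p,d=viewer.camera('wrist');T=wcloud(d);W=T@R.T+o['position']
for n,(u,v) in dict(padL=(274,300),padLtip=(278,286),padR=(364,300),padRtip=(366,286),innerL=(285,300),rimtop=(320,247),rimL=(272,276),rimR=(372,276),front=(320,329),pad=(330,185),table=(150,350),bore=(320,310)).items():
    print(n,'tool',(1000*T[v,u]).round(1),'world',(1000*W[v,u]).round(1),p[v,u])
t,dt=viewer.camera('top');Wt=cloud('top',dt);m=(dt>0)&(np.hypot(Wt[...,0]-.447,Wt[...,1]-.191)<.03)&(Wt[...,2]>.04)&(Wt[...,2]<.047);print('top rim',m.sum(),np.median(Wt[m],0))
cv2.imwrite('pics/t5.png',cv2.resize(t[180:330,130:330],None,fx=4,fy=4,interpolation=cv2.INTER_CUBIC))
E
```

```text
t 4.07 pos [0.4484 0.1912 0.0171] w 0.291 F [-0.69 -0.71 -0.72] q [-0.71  0.22  0.23  2.02 -0.07  0.9   0.71]
padL tool [-51.7 -18.4 -10.7] world [431.1 178.7  68.8] [57 57 55]
padLtip tool [-39.3 -18.3 -10.8] world [431.2 178.8  56.4] [55 54 53]
padR tool [-52.8  14.6 -11.3] world [444.  209.1  69.9] [56 55 54]
padRtip tool [-40.2  16.8 -11.2] world [445.  211.   57.3] [55 53 52]
innerL tool [-52.2 -14.3 -11. ] world [432.5 182.6  69.3] [8 8 6]
rimtop tool [-26.4  -1.5 -22.9] world [426.9 199.1  43.5] [ 51 102 124]
rimL tool [-25.5 -22.5  -9.2] world [430.9 174.3  42.6] [39 77 96]
rimR tool [-24.5  21.3  -8.7] world [449.  214.2  41.6] [ 40 113 136]
front tool [-26.3  -1.6  17. ] world [463.4 182.9  43.4] [ 46  95 117]
pad tool [ 14.    3.5 -42.6] world [410.8 211.6   3.1] [ 46 151 176]
table tool [  16.8 -115.6   65.2] world [4.614e+02 5.910e+01 3.000e-01] [158 156 153]
bore tool [-12.4  -1.6  14.5] world [461.  183.9  29.5] [19 43 56]
top rim 42 [0.45800087 0.17496325 0.04351133]
```

View pics/t5.png

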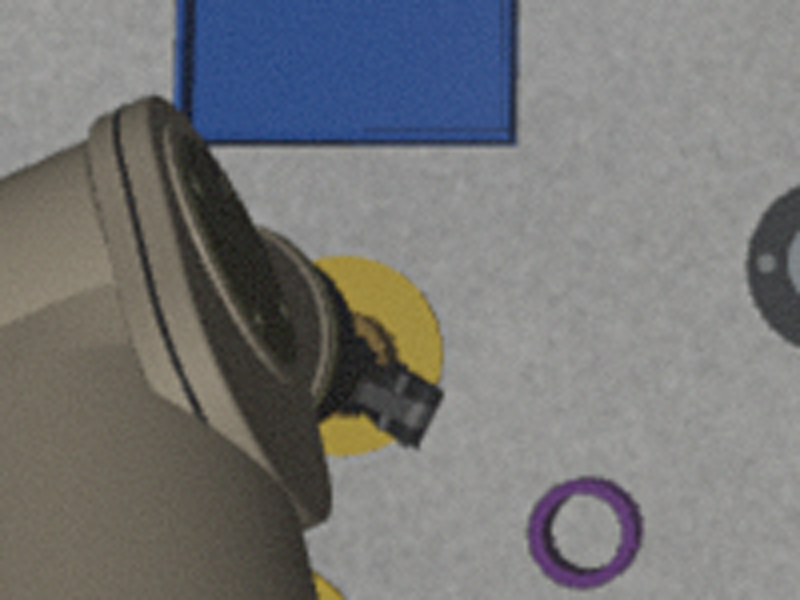

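```bash
python3 - <<'E'
from h import *
o=show()
p,d=viewer.camera('wrist');T=1000*wcloud(d)
for u in(275,278,282,288,355,360,366):
    print(u,[(v,T[v,u].round(0).tolist()) for v in range(278,300,3)])
g=(p.max(-1)<75)&(abs(T[...,1])<25)&(abs(T[...,2])<14)&(T[...,0]<-28)&(T[...,0]>-80);P=T[g]
for s in(-1,1):
    q=P[P[:,1]*s>0];print(s,len(q),'x max',np.sort(q[:,0])[-10:].round(1),'y inner',np.percentile(abs(q[:,1]),[1,5,50,99]).round(1))
E
```

```text
t 4.17 pos [0.4484 0.1912 0.0171] w 0.293 F [-0.02 -0.73  0.65] q [-0.71  0.22  0.23  2.02 -0.07  0.9   0.71]
275 [(278, [-26.0, -21.0, -9.0]), (281, [-25.0, -21.0, -7.0]), (284, [-37.0, -20.0, -10.0]), (287, [-42.0, -19.0, -11.0]), (290, [-44.0, -19.0, -11.0]), (293, [-47.0, -19.0, -11.0]), (296, [-48.0, -19.0, -11.0]), (299, [-51.0, -18.0, -11.0])]
278 [(278, [-26.0, -20.0, -9.0]), (281, [-27.0, -20.0, -7.0]), (284, [-38.0, -18.0, -11.0]), (287, [-41.0, -18.0, -11.0]), (290, [-44.0, -18.0, -11.0]), (293, [-46.0, -18.0, -11.0]), (296, [-49.0, -17.0, -11.0]), (299, [-52.0, -17.0, -11.0])]
282 [(278, [-26.0, -18.0, -8.0]), (281, [-26.0, -18.0, -7.0]), (284, [-37.0, -17.0, -11.0]), (287, [-40.0, -17.0, -11.0]), (290, [-44.0, -16.0, -11.0]), (293, [-45.0, -16.0, -11.0]), (296, [-50.0, -16.0, -11.0]), (299, [-50.0, -16.0, -11.0])]
288 [(278, [-3.0, -18.0, 1.0]), (281, [-7.0, -17.0, 1.0]), (284, [-38.0, -14.0, -11.0]), (287, [-41.0, -14.0, -11.0]), (290, [-44.0, -14.0, -11.0]), (293, [-46.0, -14.0, -11.0]), (296, [-46.0, -14.0, -10.0]), (299, [-47.0, -14.0, -9.0])]
355 [(278, [-5.0, 16.0,
[... 188 characters left out ...]
1.0, 11.0, -11.0])]
360 [(278, [-26.0, 16.0, -9.0]), (281, [-25.0, 16.0, -7.0]), (284, [-38.0, 15.0, -11.0]), (287, [-41.0, 14.0, -11.0]), (290, [-42.0, 14.0, -10.0]), (293, [-47.0, 14.0, -11.0]), (296, [-48.0, 14.0, -11.0]), (299, [-52.0, 13.0, -11.0])]
366 [(278, [-26.0, 19.0, -8.0]), (281, [-26.0, 19.0, -7.0]), (284, [-36.0, 17.0, -10.0]), (287, [-40.0, 17.0, -11.0]), (290, [-44.0, 16.0, -11.0]), (293, [-46.0, 16.0, -11.0]), (296, [-48.0, 16.0, -10.0]), (299, [-51.0, 16.0, -11.0])]
-1 2264 x max [-32.7 -32.6 -32.5 -32.2 -32.  -32.  -31.9 -31.8 -31.6 -31. ] y inner [13.5 13.6 16.  24.8]
1 2528 x max [-32.8 -32.7 -32.7 -32.5 -32.4 -32.3 -32.1 -31.7 -31.1 -31. ] y inner [11.2 11.3 14.3 24.6]
```

The wrist depth puts the fingertips about 36 mm behind the reported TCP, which is about 9 mm above the rim. The ferrule hasn't been touched. I'll go by the measured tips: open, then go about 37 mm lower.

{"name": "send_rows", "arguments": {"grip": [100,50,0,0,0], "offset": [[0,0,0],[0,0,0],[0,0,0],[0,0,0],[0,0,-1]], "twist": [0,0,0,0,0]}}

```text
clock: 4.63
position: [0.4476, 0.1916, 0.0171]
ee_rot: [0.146, 0.692, -0.146, 0.692]
ft_force: [-0.1, -0.5, 0.0]
grip_width: 0.976
```

{"name": "send_rows", "arguments": {"grip": [0,0,0,0,0], "offset": [[4,0,0],[8,0,0],[12,0,0],[16,0,0],[18,0,0]], "twist": [0,0,0,0,0]}}

```text
clock: 5.05
position: [0.4471, 0.1914, -0.0017]
ee_rot: [0.146, 0.692, -0.146, 0.692]
ft_force: [0.2, 0.1, -1.3]
grip_width: 0.995
```

```bash
python3 - <<'E'
from h import *
o=show();R=Ro.from_quat(o['ee_rot']).as_matrix()
p,d=viewer.camera('wrist');T=1000*wcloud(d);cv2.imwrite('pics/w6.png',p)
g=(p.max(-1)<75)&(abs(T[...,1])<60)&(abs(T[...,1])>30)&(abs(T[...,2])<14)&(T[...,0]<-20)&(T[...,0]>-90);P=T[g]
for s in(-1,1):
    q=P[P[:,1]*s>0];print(s,len(q),'x max',np.sort(q[:,0])[-10:].round(1),'y inner',np.percentile(abs(q[:,1]),[1,5,50,99]).round(1))
E
```

```text
t 5.05 pos [ 0.4471  0.1914 -0.0017] w 0.995 F [ 0.18  0.09 -1.31] q [-0.7   0.25  0.23  2.04 -0.07  0.86  0.72]
-1 3135 x max [-45.6 -45.6 -45.3 -45.3 -45.3 -44.9 -44.9 -44.8 -44.7 -44.3] y inner [43.3 43.5 44.2 57. ]
1 3196 x max [-45.7 -45.4 -45.3 -45.3 -45.1 -45.  -44.8 -44.7 -44.6 -44.2] y inner [41.1 41.2 41.9 57.9]
```

View pics/w6.png

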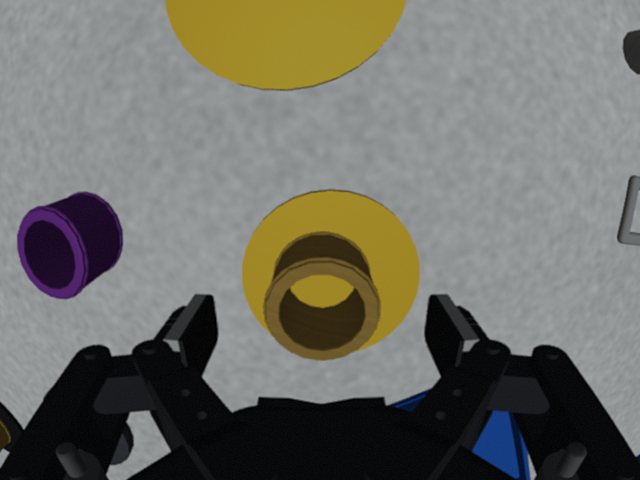

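The open jaws straddle the ferrule (centre about (322,308)), with tips 45 mm behind the reported TCP. I'll lower another 18 mm and close.

{"name": "send_rows", "arguments": {"grip": [0,0,0,0,0], "offset": [[4,0,0],[8,0,0],[12,0,0],[16,0,0],[18,0,0]], "twist": [0,0,0,0,0]}}

```text
clock: 5.52
position: [0.4472, 0.1915, -0.0196]
ee_rot: [0.146, 0.692, -0.146, 0.692]
ft_force: [0.4, 0.4, -0.4]
grip_width: 1.0
```

{"name": "send_rows", "arguments": {"grip": [40,80,110,140,160], "offset": [[0,0,0],[0,0,0],[0,0,0],[0,0,0],[0,0,0]], "twist": [0,0,0,0,0], "newtons": 40}}

```text
clock: 5.93
position: [0.4477, 0.1917, -0.0185]
ee_rot: [0.146, 0.692, -0.146, 0.692]
ft_force: [-0.9, 0.1, 4.2]
grip_width: 0.522
```

{"name": "send_rows", "arguments": {"grip": [170,170,170,170,170], "offset": [[0,0,0],[0,0,0],[0,0,0],[0,0,0],[0,0,0]], "twist": [0,0,0,0,0]}}

```text
clock: 6.35
position: [0.4477, 0.1916, -0.0185]
ee_rot: [0.146, 0.692, -0.146, 0.692]
ft_force: [-1.1, -1.5, 5.8]
grip_width: 0.515
```

```bash
python3 - <<'E'
from h import *
o=show()
p,d=viewer.camera('wrist');T=1000*wcloud(d);cv2.imwrite('pics/w7.png',p)
E
```

```text
t 6.35 pos [ 0.4477  0.1916 -0.0185] w 0.515 F [-1.13 -1.52  5.84] q [-0.7   0.28  0.22  2.05 -0.08  0.82  0.73]
```

View pics/w7.png

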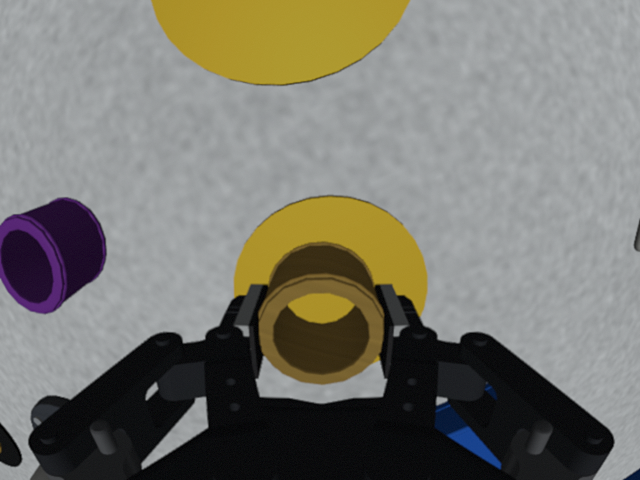

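Gripped at 0.515, with the ferrule between the pads at about (322,330). Lifting.

{"name": "send_rows", "arguments": {"grip": [170,170,170,170,170], "offset": [[-10,0,0],[-30,0,0],[-55,0,0],[-85,0,0],[-110,0,0]], "twist": [0,0,0,0,0]}}

```text
clock: 6.82
position: [0.4475, 0.1915, 0.0933]
ee_rot: [0.146, 0.692, -0.146, 0.692]
ft_force: [0.4, 0.5, -1.4]
grip_width: 0.52
```

```bash
python3 - <<'E'
from h import *
o=show()
print(off((.494,-.026,.095)),off((.447+.0465,.191-.2172,.095)))
p,d=viewer.camera('wrist');cv2.imwrite('pics/w8.png',p)
E
```

```text
t 6.82 pos [0.4475 0.1915 0.0933] w 0.52 F [ 0.43  0.49 -1.41] q [-0.72  0.12  0.24  1.96 -0.03  1.07  0.68]
[  -1.7 -180.2  130.4] [  -1.7 -180.5  130. ]
```

View pics/w8.png

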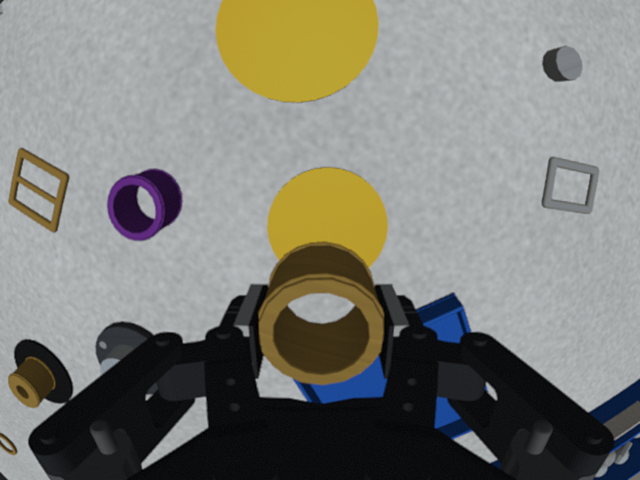

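The ferrule is held, unmoved in the jaws. Moving to above the gauge.

{"name": "send_rows", "arguments": {"grip": [170,170,170,170,170], "offset": [[0,-15,11],[0,-42,30],[0,-70,50],[0,-97,70],[0,-125,90]], "twist": [0,0,0,0,0]}}

```text
clock: 7.28
position: [0.4794, 0.0395, 0.0916]
ee_rot: [0.146, 0.692, -0.146, 0.692]
ft_force: [1.0, -0.3, -1.9]
grip_width: 0.522
```

{"name": "send_rows", "arguments": {"grip": [170,170,170,170,170], "offset": [[0,-20,15],[0,-38,27],[0,-50,36],[0,-54.5,40],[0,-54.5,40]], "twist": [0,0,0,0,0]}}

```text
clock: 7.7
position: [0.4941, -0.0263, 0.0913]
ee_rot: [0.147, 0.692, -0.147, 0.692]
ft_force: [-0.4, -0.5, -1.1]
grip_width: 0.517
```

{"name": "send_rows", "arguments": {"grip": [170,170,170,170,170], "offset": [[0,0,0],[0,0,0],[0,0,0],[0,0,0],[0,0,0]], "twist": [0,0,0,0,0]}}

```text
clock: 8.12
position: [0.4939, -0.0245, 0.0911]
ee_rot: [0.146, 0.692, -0.145, 0.692]
ft_force: [-0.9, 0.0, -1.0]
grip_width: 0.517
```

```bash
python3 - <<'E'
from h import *
o=show();R=Ro.from_quat(o['ee_rot']).as_matrix()
print(off((.4942,-.0256,o['position'][2])))
p,d=viewer.camera('wrist');cv2.imwrite('pics/w9.png',p[130:430,170:470].repeat(2,0).repeat(2,1))
W=wcloud(d)@R.T+o['position'];m=(d>0)&(np.hypot(W[...,0]-.494,W[...,1]+.026)<.06)
print('tip?',W[m&(W[...,2]>.06)&(W[...,2]<.079)].mean(0) if (m&(W[...,2]>.06)&(W[...,2]<.079)).any() else None)
s,ds=viewer.camera('scene');cv2.imwrite('pics/s9.png',cv2.resize(s[160:320,220:420],None,fx=4,fy=3.75))
E
```

```text
t 8.12 pos [ 0.4939 -0.0245  0.0911] w 0.517 F [-0.94  0.05 -1.01] q [-0.45  0.14  0.44  1.95 -0.07  1.06  1.17]
[-0.  -0.9  0.8]
tip? [ 0.48522186 -0.02332833  0.06154415]
```

View pics/w9.png

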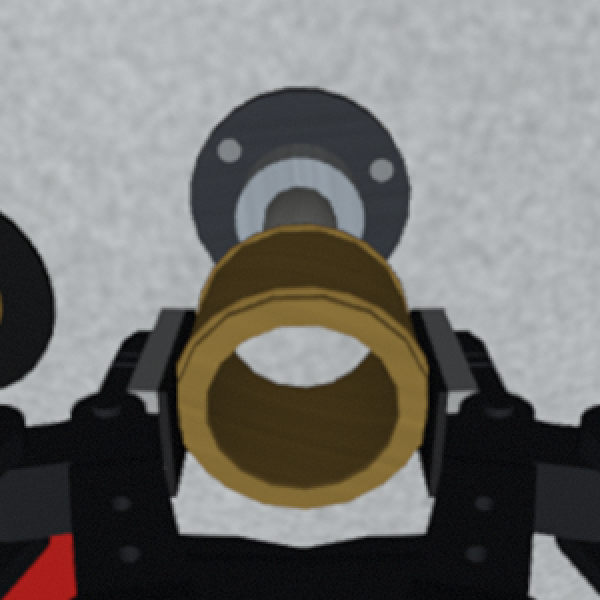

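View pics/s9.png

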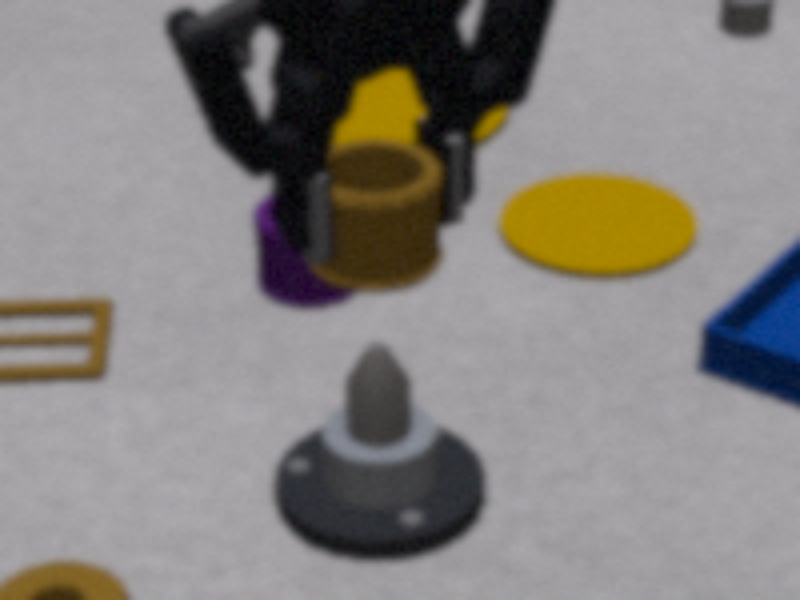

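```bash
python3 - <<'E'
from h import *
from scipy.optimize import least_squares
o=show()
p,d=viewer.camera('wrist');R=Ro.from_quat(o['ee_rot']).as_matrix();W=wcloud(d)@R.T+o['position']
m=(abs(W[...,2]-.012)<.003)&(np.hypot(W[...,0]-.494,W[...,1]+.026)<.05)
P=W[m][:,:2];print(len(P))
h=cv2.convexHull(P.astype(np.float32))[:,0]
c0=np.array([.494,-.026]);v=h-c0
# outer edge: far from occluded side (fit robust, fixed r)
f=lambda c:np.hypot(*(h-c).T)-.040
s=least_squares(f,c0,loss='soft_l1',f_scale=.001);print('gauge from wrist base',s.x,np.abs(s.fun).round(4)[:20])
ms=(abs(W[...,2]-.035)<.002)&(np.hypot(W[...,0]-.494,W[...,1]+.026)<.03)
Q=W[ms][:,:2];h=cv2.convexHull(Q.astype(np.float32))[:,0];s=least_squares(lambda c:np.hypot(*(h-c).T)-.021,c0,loss='soft_l1',f_scale=.0007);print('boss',s.x,len(Q))
# ferrule rim in wrist
mr=(p[...,2]>p[...,0].astype(int)+30)&(np.hypot(*(W[...,:2]-o['position'][:2]).transpose(2,0,1))<.03)
Z=W[mr][:,2];zt=np.percentile(Z,97);print('rim z',zt)
Q=W[mr&(W[...,2]>zt-.004)][:,:2];h=cv2.convexHull(Q.astype(np.float32))[:,0];s=least_squares(lambda c:np.hypot(*(h-c).T)-.023,o['position'][:2],loss='soft_l1',f_scale=.0007);print('ferrule',s.x,len(Q))
E
```

```text
t 8.22 pos [ 0.4939 -0.0248  0.0911] w 0.519 F [-0.1   1.01 -0.42] q [-0.45  0.14  0.44  1.95 -0.07  1.06  1.17]
4656
gauge from wrist base [ 0.493489  -0.0264713] [0.001  0.0009 0.0004 0.0007 0.0005 0.0005 0.0004 0.0003 0.0003 0.0004
 0.0004 0.0003 0.0003 0.0004 0.0001 0.0003 0.0004 0.0001 0.0002 0.0002]
boss [ 0.49347733 -0.02637797] 1307
rim z 0.15343569409925067
ferrule [ 0.49163936 -0.02516609] 5701
```

In the wrist view the gauge is at (0.4935, -0.0264) and the ferrule is within 2 mm of it; clearance is 5 mm. A small correction, then down slowly, about 79 mm to home.

{"name": "send_rows", "arguments": {"grip": [170,170,170,170,170], "offset": [[5,-0.6,1.5],[15,-0.6,1.5],[25,-0.6,1.5],[35,-0.6,1.5],[40,-0.6,1.5]], "twist": [0,0,0,0,0]}}

```text
clock: 8.68
position: [0.4939, -0.0264, 0.049]
ee_rot: [0.146, 0.693, -0.146, 0.691]
ft_force: [0.0, 0.5, -1.6]
grip_width: 0.517
```

{"name": "send_rows", "arguments": {"grip": [170,170,170,170,170], "offset": [[4,0,0],[8,0,0],[12,0,0],[16,0,0],[20,0,0]], "twist": [0,0,0,0,0]}}

```text
clock: 9.1
position: [0.4952, -0.0263, 0.0309]
ee_rot: [0.146, 0.692, -0.146, 0.692]
ft_force: [0.5, -0.9, -0.6]
grip_width: 0.514
```

```bash
python3 - <<'E'
from h import *
o=show()
p,d=viewer.camera('wrist');s,ds=viewer.camera('scene')
a=cv2.resize(p[180:380,220:420],(390,390));b=cv2.resize(s[190:320,250:380],(390,390));cv2.imwrite('pics/c10.png',np.hstack([a,b]))
E
```

```text
t 9.1 pos [ 0.4952 -0.0263  0.0309] w 0.514 F [ 0.47 -0.91 -0.62] q [-0.43  0.23  0.43  2.   -0.12  0.93  1.22]
```

View pics/c10.png

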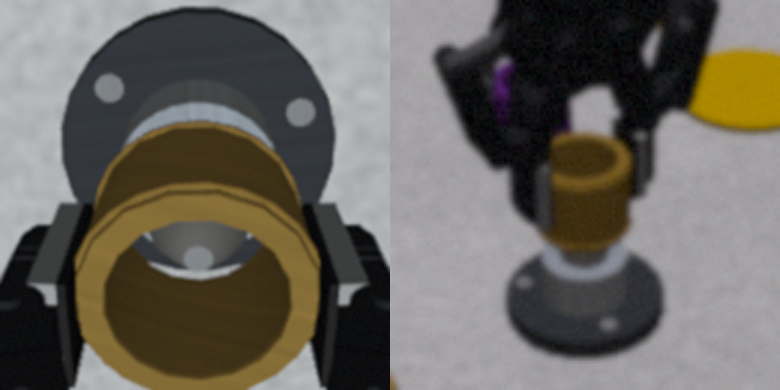

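The pin is already inside the bore past the taper and no force shows. About 18 mm to home; I'll watch the force.

{"name": "send_rows", "arguments": {"grip": [170,170,170,170,170], "offset": [[4,0,0],[8,0,0],[11,0,0],[14,0,0],[16,0,0]], "twist": [0,0,0,0,0]}}

```text
clock: 9.62
position: [0.4949, -0.0263, 0.0146]
ee_rot: [0.146, 0.692, -0.146, 0.692]
ft_force: [0.3, 0.0, -1.8]
grip_width: 0.517
```

{"name": "send_rows", "arguments": {"grip": [170,170,170,170,170], "offset": [[0.5,0,0],[1,0,0],[1.5,0,0],[2,0,0],[2,0,0]], "twist": [0,0,0,0,0]}}

```text
clock: 10.03
position: [0.4951, -0.0263, 0.0131]
ee_rot: [0.146, 0.692, -0.146, 0.692]
ft_force: [-0.4, -0.4, -0.8]
grip_width: 0.516
```

```bash
python3 - <<'E'
from h import *
o=show();R=Ro.from_quat(o['ee_rot']).as_matrix()
p,d=viewer.camera('wrist');s,ds=viewer.camera('scene')
W=cloud('scene',ds);m=(ds>0)&(np.hypot(W[...,0]-.494,W[...,1]+.026)<.026)&(s[...,2]>s[...,0].astype(int)+25);print('scene rim z',np.percentile(W[m][:,2],[2,90,97]))
W=wcloud(d)@R.T+o['position'];m=(np.hypot(W[...,0]-.494,W[...,1]+.026)<.028)&(p[...,2]>p[...,0].astype(int)+30);print('wrist',np.percentile(W[m][:,2],[2,90,97]))
a=cv2.resize(p[180:380,220:420],(390,390));b=cv2.resize(s[190:320,250:380],(390,390));cv2.imwrite('pics/c11.png',np.hstack([a,b]))
E
```

```text
t 10.03 pos [ 0.4951 -0.0263  0.0131] w 0.516 F [-0.39 -0.44 -0.81] q [-0.42  0.26  0.42  2.01 -0.13  0.9   1.23]
scene rim z [0.03842404 0.07570806 0.34427465]
wrist [0.038736   0.07503257 0.07549517]
```

View pics/c11.png

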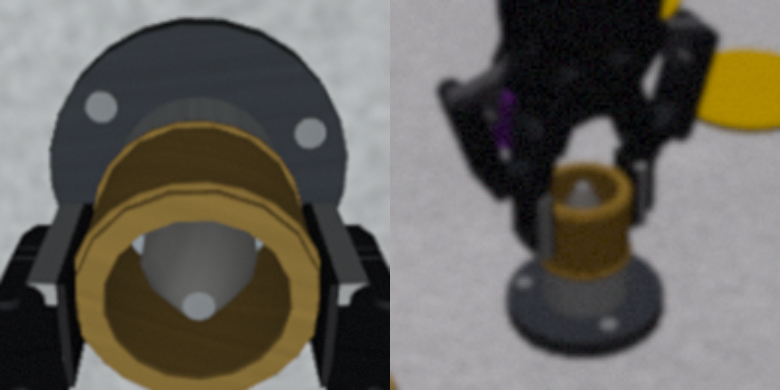

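The rim is at about 75 mm, which is home. I'll press gently to confirm contact.

{"name": "send_rows", "arguments": {"grip": [170,170,170,170,170], "offset": [[0.5,0,0],[1,0,0],[1.5,0,0],[1.5,0,0],[1.5,0,0]], "twist": [0,0,0,0,0]}}

```text
clock: 10.55
position: [0.4952, -0.0262, 0.0125]
ee_rot: [0.146, 0.692, -0.146, 0.692]
ft_force: [-6.8, -0.0, 12.0]
grip_width: 0.517
```

Contact at 12 N with z stopped at 0.0125, so it is fully home and goes in the blue bin. Lifting.

{"name": "send_rows", "arguments": {"grip": [170,170,170,170,170], "offset": [[-10,0,0],[-28,0,0],[-50,0,0],[-75,0,0],[-90,0,0]], "twist": [0,0,0,0,0]}}

```text
clock: 10.97
position: [0.4959, -0.0265, 0.1043]
ee_rot: [0.146, 0.691, -0.146, 0.693]
ft_force: [0.9, 0.8, -0.5]
grip_width: 0.523
```

```bash
python3 - <<'E'
from h import *
o=show();print(off((.6215,.195,.095)))
E
```

```text
t 10.97 pos [ 0.4959 -0.0265  0.1043] w 0.523 F [ 0.85  0.8  -0.52] q [-0.45  0.12  0.44  1.94 -0.06  1.09  1.17]
[  9.7 253.3  25.3]
```

{"name": "send_rows", "arguments": {"grip": [170,170,170,170,170], "offset": [[0,15,2],[0,45,5],[0,75,8],[0,110,11],[0,145,15]], "twist": [0,0,0,0,0]}}

```text
clock: 11.38
position: [0.5677, 0.1024, 0.1013]
ee_rot: [0.146, 0.692, -0.146, 0.692]
ft_force: [1.7, 0.1, -0.0]
grip_width: 0.515
```

{"name": "send_rows", "arguments": {"grip": [170,170,170,170,170], "offset": [[0,35,4],[0,65,6],[0,90,9],[0,105,10],[0,108,10]], "twist": [0,0,0,0,0]}}

```text
clock: 11.8
position: [0.6201, 0.1995, 0.1003]
ee_rot: [0.145, 0.693, -0.144, 0.692]
ft_force: [-0.1, 0.0, -1.3]
grip_width: 0.516
```

{"name": "send_rows", "arguments": {"grip": [170,170,170,170,170], "offset": [[5,0,0],[15,0,0],[30,0,0],[40,0,0],[45,0,0]], "twist": [0,0,0,0,0]}}

```text
clock: 12.22
position: [0.6187, 0.1934, 0.0543]
ee_rot: [0.146, 0.693, -0.147, 0.691]
ft_force: [-0.0, 0.7, -1.8]
grip_width: 0.517
```

```bash
python3 - <<'E'
from h import *
o=show();print(off((.6215,.195,-.017)))
p,d=viewer.camera('wrist');cv2.imwrite('pics/w12.png',p)
R=Ro.from_quat(o['ee_rot']).as_matrix();W=wcloud(d)@R.T+o['position']
hsv=cv2.cvtColor(p,cv2.COLOR_BGR2HSV);m=(cv2.inRange(hsv,(100,150,40),(125,255,255))>0)&(np.hypot(W[...,0]-.62,W[...,1]-.195)<.12)
P=W[m];print(P[:,:2].min(0),P[:,:2].max(0),'floor',np.percentile(P[P[:,2]<.012][:,2],[10,50,90]))
E
```

```text
t 12.22 pos [0.6187 0.1934 0.0543] w 0.517 F [-0.05  0.71 -1.8 ] q [-0.61  0.51  0.32  1.57 -0.17  1.1   0.9 ]
[71.3  2.7  2.1]
[0.54485543 0.11908811] [0.69472464 0.26938491] floor [0.00243622 0.00330255 0.00426315]
```

View pics/w12.png

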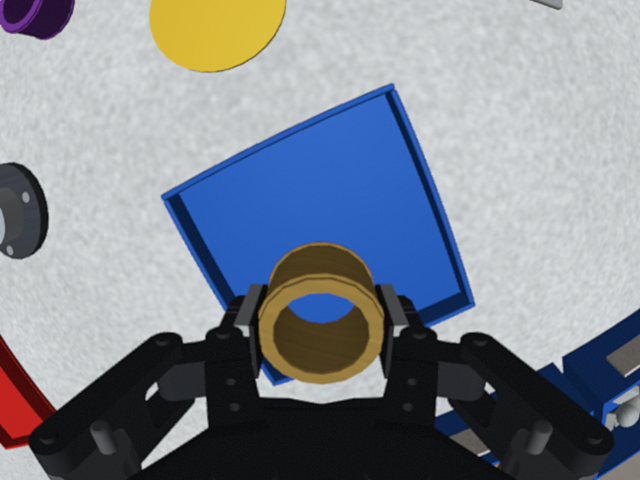

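The held ferrule is over the bin's centre (measured (0.620, 0.194)). Lowering to the floor.

{"name": "send_rows", "arguments": {"grip": [170,170,170,170,170], "offset": [[10,0,0],[25,0,0],[40,0,0],[52,0,0],[60,0,0]], "twist": [0,0,0,0,0]}}

```text
clock: 12.68
position: [0.6196, 0.1948, -0.0048]
ee_rot: [0.146, 0.692, -0.146, 0.692]
ft_force: [-0.6, 0.5, -0.6]
grip_width: 0.513
```

{"name": "send_rows", "arguments": {"grip": [170,170,170,170,170], "offset": [[3,0,0],[6,0,0],[8,0,0],[9,0,0],[9,0,0]], "twist": [0,0,0,0,0]}}

```text
clock: 13.1
position: [0.6204, 0.1952, -0.0121]
ee_rot: [0.146, 0.692, -0.146, 0.692]
ft_force: [-0.3, 0.0, -0.9]
grip_width: 0.517
```

```bash
python3 - <<'E'
from h import *
o=show();print(off((.6215,.195,-.018)))
E
```

```text
t 13.1 pos [ 0.6204  0.1952 -0.0121] w 0.517 F [-0.34  0.02 -0.91] q [-0.6   0.58  0.3   1.61 -0.2   0.98  0.92]
[5.9 0.3 1.1]
```

{"name": "send_rows", "arguments": {"grip": [170,170,170,170,170], "offset": [[1.5,0,0],[3,0,0],[4,0,0],[5,0,0],[5,0,0]], "twist": [0,0,0,0,0]}}

```text
clock: 13.52
position: [0.62, 0.1951, -0.0176]
ee_rot: [0.146, 0.692, -0.146, 0.692]
ft_force: [-0.3, -0.4, -1.2]
grip_width: 0.518
```

{"name": "send_rows", "arguments": {"grip": [170,170,170,170,170], "offset": [[0.5,0,0],[1,0,0],[1,0,0],[1,0,0],[1,0,0]], "twist": [0,0,0,0,0]}}

```text
clock: 13.93
position: [0.6202, 0.1951, -0.0184]
ee_rot: [0.146, 0.692, -0.146, 0.692]
ft_force: [-0.2, -0.1, -0.5]
grip_width: 0.521
```

{"name": "send_rows", "arguments": {"grip": [170,170,170,170,170], "offset": [[0.5,0,0],[1,0,0],[1,0,0],[1,0,0],[1,0,0]], "twist": [0,0,0,0,0]}}

```text
clock: 14.35
position: [0.6202, 0.1951, -0.0184]
ee_rot: [0.146, 0.692, -0.146, 0.692]
ft_force: [-4.7, -1.2, 8.8]
grip_width: 0.524
```

Touching the floor (8.8 N). Releasing.

{"name": "send_rows", "arguments": {"grip": [130,110,90,70,50], "offset": [[0,0,0],[0,0,0],[0,0,0],[0,0,0],[0,0,0]], "twist": [0,0,0,0,0]}}

```text
clock: 14.77
position: [0.6201, 0.1951, -0.0195]
ee_rot: [0.146, 0.692, -0.146, 0.692]
ft_force: [0.1, 0.0, 0.1]
grip_width: 0.803
```

{"name": "send_rows", "arguments": {"grip": [50,50,50,50,50], "offset": [[0,0,0],[0,0,0],[-5,0,0],[-12,0,0],[-20,0,0]], "twist": [0,0,0,0,0]}}

```text
clock: 15.18
position: [0.6201, 0.1951, 0.0012]
ee_rot: [0.146, 0.692, -0.146, 0.692]
ft_force: [-0.2, -0.5, -0.0]
grip_width: 0.803
```

{"name": "send_rows", "arguments": {"grip": [50,50,50,50,50], "offset": [[-20,0,0],[-45,0,0],[-75,0,0],[-100,0,0],[-120,0,0]], "twist": [0,0,0,0,0]}}

```text
clock: 15.6
position: [0.621, 0.1952, 0.1242]
ee_rot: [0.147, 0.691, -0.145, 0.693]
ft_force: [0.6, -0.0, 0.4]
grip_width: 0.805
```

{"name": "send_rows", "arguments": {"grip": [50,50,50,50,50], "offset": [[0,0,0],[0,0,0],[0,0,0],[0,0,0],[0,0,0]], "twist": [0,0,0,0,0]}}

```text
clock: 16.02
position: [0.6195, 0.1949, 0.1196]
ee_rot: [0.146, 0.692, -0.146, 0.691]
ft_force: [-0.2, 0.4, 0.5]
grip_width: 0.805
```

```bash
python3 - <<'E'
from h import *
o=show();R=Ro.from_quat(o['ee_rot']).as_matrix()
p,d=viewer.camera('wrist');s,ds=viewer.camera('scene');cv2.imwrite('pics/w14.png',p);cv2.imwrite('pics/s14.png',s)
W=wcloud(d)@R.T+o['position'];m=(np.hypot(W[...,0]-.62,W[...,1]-.195)<.05)&(p[...,2]>p[...,0].astype(int)+30)
Z=W[m];print('rim z',np.percentile(Z[:,2],[50,97]));Q=Z[Z[:,2]>.040];print('rim mean',Q.mean(0),Q[:,2].std(),'tilt',np.linalg.lstsq(np.c_[Q[:,:2],np.ones(len(Q))],Q[:,2],rcond=None)[0])
E
```

```text
t 16.02 pos [0.6195 0.1949 0.1196] w 0.805 F [-0.21  0.42  0.5 ] q [-0.62  0.45  0.33  1.51 -0.15  1.22  0.89]
rim z [0.04201485 0.04425785]
rim mean [0.61767552 0.19495999 0.04417964] 0.016254032314890993 tilt [ 0.06102197  0.19546938 -0.03162084]
```

View pics/w14.png

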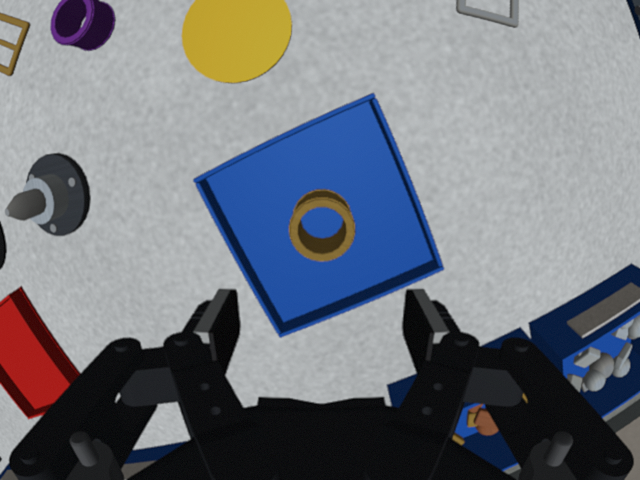

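View pics/s14.png

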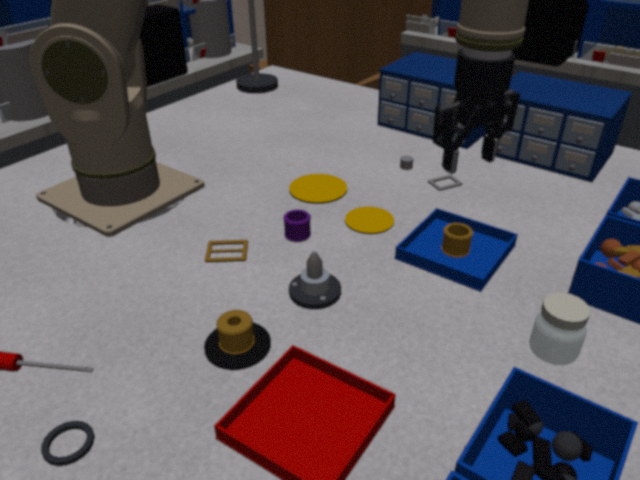

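The ferrule stands upright in the blue bin (wrist (322,225), scene (457,240)). The other ferrule at (236,332) and the purple piece are where they were, and the gripper is clear. Handing in.

```bash
python3 -c "
from workcell import manip;print(manip.hand_in())"
```

```text
the job is handed in; nothing more can be done
None
```

I tried the gold ferrule from the small yellow pad on the gauge pin. It went fully home on the shoulder, so I stood it in the blue bin and handed the job in at about 16 s.

**Home on the pin:** the ferrule's rim was about 75 mm above the table by both the scene and wrist depth. A gentle press then met a 12 N contact, so it is the wide-bored one.

**Last checks:**
- The ferrule stands in the middle of the blue bin, at about (0.62, 0.195). Its rim is about 44 mm up, which matches standing flat on the bin floor.
- It looks upright in both pictures. My numeric tilt fit gave no usable result because finger or background pixels spoiled it, so I judged uprightness by eye and rim height.
- The gripper is open and well clear of everything.
- In the scene picture the other gold ferrule and the purple look-alike are where they started; I checked these by eye only.

**What disagreed:** the wrist depth puts the fingertips about 32 mm (shut) to 45 mm (open) behind the reported TCP, far more than the text gives. My first grasp therefore closed in the air above the ferrule without touching it. I regrasped using the measured fingertip height.

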